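# Check the stop of a bench punch's hand lever

### The job

Someone left a wooden chock standing between the hand lever and the fixed bar of the bench punch. Without gripping or lifting anything, push the chock along the gap with your fingertips until all of it is out past the free ends of lever and bar, still standing, and leave the things lying around undisturbed. Then press the red hand lever in with the backs of your closed fingers until it comes firmly against its stop, short of the bar, without forcing it, and finish while still holding it there so that the gap can be gauged.

Things in the scene. Friction and masses are not known exactly. Their poses are not given: they have to be found in the camera images.
- punch: Bench punch, bolted down: dark cast head 120 x 150 mm, 84 mm high, with two low handles running from it along its -y. Origin on the bench, z up; head from y = 0 to +150 mm, hinge lugs (x -29 to +7, 54 mm high) out to y = -30. Lever on the -x side, pressed in towards +x; fixed bar on the +x side. The chock can leave the gap only towards -y. Lever pivot pin at x = -11, y = -20.
- bar_end (a point): Free end of the fixed bar, on its axis (punch frame x = +28, y = -210, z = 32 mm). The bar is round, 24 mm thick, steel with a black rubber grip, parallel to the punch's y; its side towards the lever is at x = +16. A small foot stands under it near the end.
- red_lever (a joint): Hand lever's angle, rad: 0 = sprung fully out (as at the start), grows as it is pressed in; solid stop at 0.32, where it lies parallel to the bar with about 20 mm of gap. A spring pushes it out: at the red grip about 2 N to start, 8 N at the stop; press a few N more to be firmly home. Over 40 N is forcing it. With the chock in the gap it cannot reach its stop.
- lever_grip (a point): Middle of the lever's red grip, 140 mm from the pivot pin, at mid-thickness, 32 mm above the bench. The lever is a straight flat bar 16 mm thick (18 at the grip), 24 mm high (20 to 44 mm above the bench), ending 40 mm beyond this point. Turns with the lever: x is the way it is pressed (to the bar), -y along it to its free end.
- chock: Loose wooden chock, about 150 g, on the bench in the gap: yellow post 30 (x) x 36 (y) x 90 mm high, standing well above the handles, and a bare-wood foot 30 mm wide, 28 high, reaching along its -y to 92 mm from the origin. Origin on the bench under the post's centre, z up; its -y points out of the gap within 0.2 rad. All out when the origin is beyond y = -228 mm of the punch.
- brass_block: bystander: brass block 50 x 80 x 18 mm, beyond the bar; origin under its centre
- awl: bystander: awl lying beside the bar on its far side, about 120 mm long, 28 mm thick wooden handle; origin under the handle's front
- rivet_tin: bystander: round metal tin of rivets, 60 mm across, 45 mm high, on the lever side beside the head; origin under its centre
- flask: bystander: white plastic flask, 72 mm across, 190 mm high; origin under its centre
- cup: bystander: dark red cup, 80 mm across, 100 mm high; origin under its centre
- hammer: bystander: hammer lying on the bench to the robot's left
Things that resemble listed ones, but are neither listed nor needed, are in the scene too. Of the things that look like the chock, take the one that is farthest from the robot's base at the start.

How it is judged:
By the outcome, as a careful person would: the job done as asked, in the order asked, and still so for the second after the job is handed in, while the arm keeps its last pose, push and grip.
It also fails if it takes over 45 s, if anything falls off the work surface, if the arm or the gripper's body presses on something with over 40 N, if the wrist force passes 120 N, or if a joint passes its speed limit or range.

### The arm

A 7-joint arm with a two-finger parallel gripper is mounted at the origin on the work surface. World frame = base frame: x ahead of the robot, y to its left, z up, the work surface at z = 0. Lengths are in m, angles in rad, forces in N, time in s.
With the tool pointing down it reaches from about 0.4 to 0.9 m from the base axis. Payload 5.5 kg.
Tool frame: the origin (TCP) lies midway between the tips of the shut fingers; the grasp point (between the pads) lies 19 mm behind it (manip.grip_depth is the distance from the TCP to the grasp point, in m); z points along the fingers, y is the line along which they close (so a half turn about z gives the same grasp; the last joint's range is limited). The gripper opens to 92 mm and grips with 3 to 60 N. Pads are 19 mm wide; open, the fingers measure 130 mm over their backs; the gripper's body (75 mm by 190 mm) begins 47 mm behind the grasp point.
Start: joints at [-1.046, 0.501, -0.427, 1.55, 0.221, 1.138, -0.21], TCP at [0.168, 0.628, 0.203] pointing down, gripper open.
Joint ranges: [-2.88, 2.88], [-0.31, 2.03], [-1.54, 1.56], [0.2, 2.42], [-1.41, 4.55], [0.19, 2.02], [-2.57, 2.57]. Speed limits (rad/s): [2.57, 2.57, 3.14, 3.14, 3.14, 3.14, 3.14].

### API

Orientations are given as a unit quaternion [x, y, z, w].
In Python, from bench import manip, effector, viewer gives the robot as it stands. Calls block until the motion is done:
- manip.move_pose(position, orientation): joint-space move of the TCP to a pose.
- manip.servo_line(position, ori=None, vel=0.15): straight line of the TCP; ori=None keeps the orientation; vel is the mean speed in m/s.
- manip.movej(angles): joint-space move.
- effector.open_jaws() and effector.close(f_grip=None): open the fingers fully, or close them until they stop; f_grip is the grip in N (None keeps the last).
- manip.sleep(seconds).
- manip.solve_ik(position, orientation): joint angles nearest the present ones, or None.
- viewer.get_image(name): name is "side" or "top" or "wrist"; returns the picture (400x640x3 uint8, red, green, blue); there is no depth.
- viewer.get_calibration(name): a dict with "vfov" (degrees; the focal length in pixels is half the picture's height over the tangent of half this angle, whatever the lens; pixels are square), "cx", "cy" (the principal point, pixels), "eye" and "attitude" of the camera in the world. Camera axes: x right, y down, z forward; pixel columns grow to the right and rows downward; lengths in m; the calibration is good to about 2 mm. A picture is of the moment at which its call begins: read the wrist's pose just before it. get_calibration takes no time and is no camera call; for the wrist camera it gives the pose at the moment of the call.
A pose or a line that the arm cannot do raises manip.PlanningError and nothing moves.
- manip.hand_in(): hands the job in; it is judged then, once.
Readings, each from a call of its own:
- manip.current_clock(): time.
- manip.current_q(): joint angles.
- manip.current_joint_velocities(): joint speeds.
- manip.current_tau(): joint torques, N m.
- manip.current_tool_pos(): TCP position.
- manip.current_tcp_rot(): TCP orientation.
- manip.current_force(): force on the tool from outside, world axes, zero at the start.
- manip.current_wrist_torque(): the same for the moment, N m.
- manip.current_finger_gap(): finger opening in m.
- manip.current_gripper_force(): force on a finger pad.
Only numpy, scipy, OpenCV 4.12 (cv2) and the standard library are available. Lean on these libraries where they do the work, as an engineer would, in place of code of your own. Each camera call takes 0.05 s, during which the arm holds its last target. There are 200 camera calls.

## Working session

There is one attempt and no reset: what is moved stays moved. The work goes in short steps, each a Python script; the robot and the scene stay as the last script left them, time stands still between calls to the robot, and variables do not carry over. Pictures are saved under pics/ and viewed, at most 10 in all, crops included, and the job is handed in when it is done.

```bash
mkdir -p pics; ls
python3 - <<'E'
from bench import manip, effector, viewer
import cv2
for n in("top","side"):
    cv2.imwrite(f"pics/{n}0.png",viewer.get_image(n)[:,:,::-1]); print(n,viewer.get_calibration(n))
print(manip.current_clock(),manip.current_tcp_rot(),manip.current_tool_pos())
E
```

```text
pics
top {'vfov': 45.54372213133242, 'cx': 325.1398215016243, 'cy': 197.00821290080574, 'eye': array([0.29689885, 0.06976879, 1.48440967]), 'attitude': array([ 0.70733934, -0.70167613,  0.06295911, -0.05794666])}
side {'vfov': 48.685584647947906, 'cx': 319.370683631346, 'cy': 198.48302295073813, 'eye': array([ 0.41198509, -0.97912012,  0.9902286 ]), 'attitude': array([ 0.91276074, -0.06340277,  0.03368375, -0.40213596])}
0.1 [ 1.30526482e-01  9.91444431e-01 -8.72224575e-04 -1.27314815e-04] [0.16814598 0.62717096 0.2022756 ]
```

View pics/top0.png

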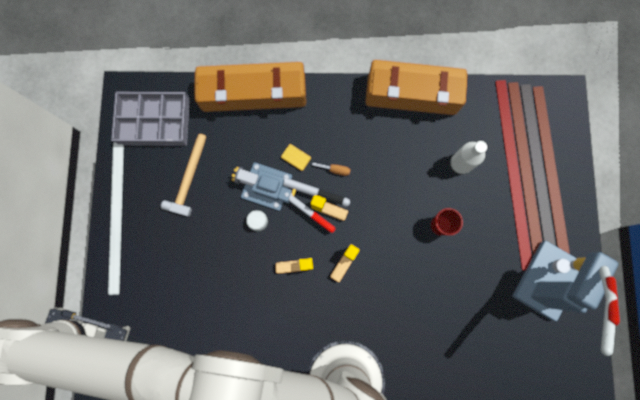

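View pics/side0.png

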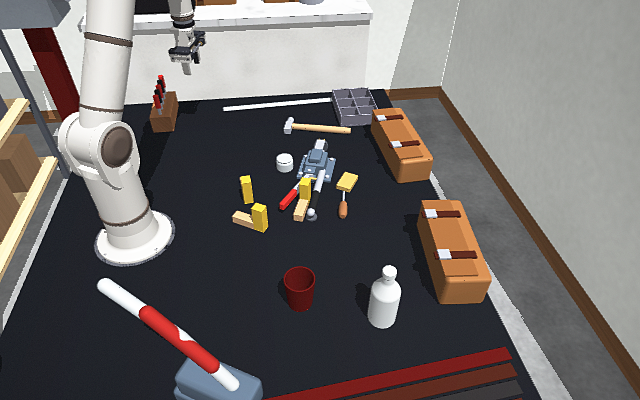

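The target chock stands in the gap in the top view, at about (318,202) to (345,213). The head is at (268,185), the bar end at (346,202) and the lever tip at (333,230). I'll enlarge both views.

Run:
```python
import cv2
a=cv2.imread("pics/top0.png")[145:245,225:358]
b=cv2.imread("pics/side0.png")[135:225,265:365]
cv2.imwrite("pics/topc.png",cv2.resize(a,None,fx=6,fy=6,interpolation=cv2.INTER_CUBIC))
cv2.imwrite("pics/sidec.png",cv2.resize(b,None,fx=6,fy=6,interpolation=cv2.INTER_CUBIC))
```

```text
(no output)
```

View pics/topc.png

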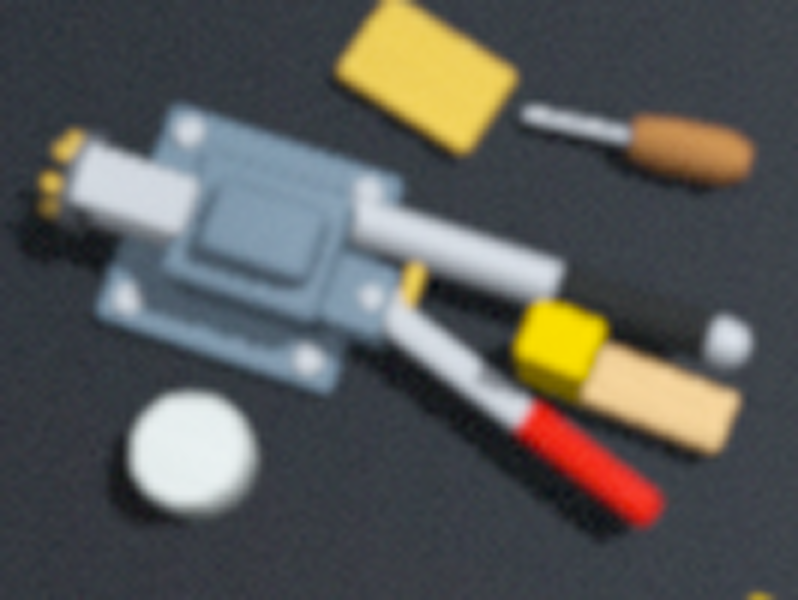

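View pics/sidec.png

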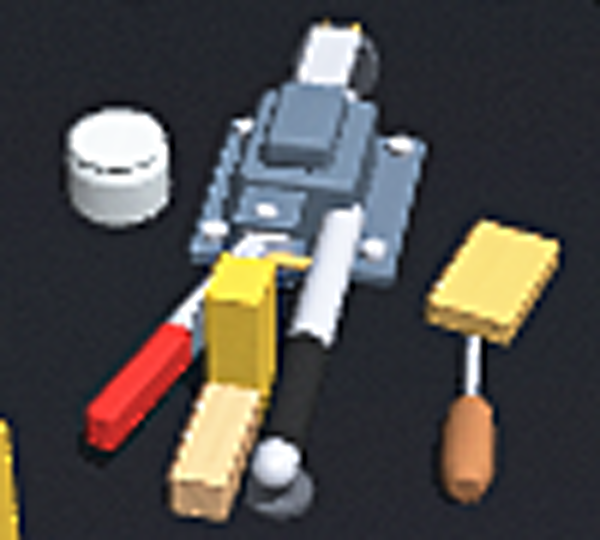

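In the crops, the chock's post top is centred near (562,333), the foot's end corners are (742,403) and (718,450), the bar-end ball is at (728,341), the pivot bolt at (371,295), and the lever tip at (648,510).

```bash
cat > h.py <<'E'
import numpy as np
from scipy.spatial.transform import Rotation as R
from bench import manip, effector, viewer
def ray(name,u,v,z,cal=None):
    c=cal or viewer.get_calibration(name); f=200/np.tan(np.radians(c['vfov']/2))
    d=R.from_quat(c['attitude']).apply([(u-c['cx'])/f,(v-c['cy'])/f,1]); e=c['eye']
    return e+d*(z-e[2])/d[2]
def proj(name,p):
    c=viewer.get_calibration(name); f=200/np.tan(np.radians(c['vfov']/2))
    q=R.from_quat(c['attitude']).inv().apply(np.array(p)-c['eye']); return q[:2]/q[2]*f+[c['cx'],c['cy']]
E
python3 - <<'E'
from h import *
np.set_printoptions(precision=4,suppress=True)
T=lambda x,y,z:ray("top",x/6+225-.4,y/6+145-.4,z)
S=lambda x,y,z:ray("side",x/6+265-.4,y/6+135-.4,z)
P=dict(ball=T(728,341,.032),barbase=T(363,215,.038),pivot=T(371,295,.058),grip0=T(530,413,.044),tip=T(648,512,.04),
 c1=T(515,348,.09),c2=T(550,302,.09),c3=T(608,318,.09),c4=T(576,366,.09),f1=T(742,403,.028),f2=T(718,452,.028),
 ballS=S(277,465,.034),postS=S(240,278,.09),f1S=S(228,495,.028),f2S=S(172,487,.028),tin=T(192,452,.045),pivS=S(267,209,.056))
for k,v in P.items(): print(k,v)
d=P['ball']-P['barbase']; print(np.arctan2(-d[1],-d[0])); d=P['tip']-P['grip0'];print('lev',np.arctan2(-d[1],-d[0]))
E
```

```text
ball [ 0.5347 -0.004   0.032 ]
barbase [0.598  0.1848 0.038 ]
pivot [0.5525 0.1783 0.058 ]
grip0 [0.4948 0.0973 0.044 ]
tip [0.4453 0.037  0.04  ]
c1 [0.5208 0.1042 0.09  ]
c2 [0.544  0.0872 0.09  ]
c3 [0.5363 0.0584 0.09  ]
c4 [0.5121 0.074  0.09  ]
f1 [ 0.5031 -0.0114  0.028 ]
f2 [0.4777 0.0009 0.028 ]
ballS [ 0.5361 -0.0026  0.034 ]
postS [0.5277 0.0827 0.09  ]
f1S [ 0.5091 -0.0151  0.028 ]
f2S [ 0.4811 -0.0055  0.028 ]
tin [0.4733 0.2681 0.045 ]
pivS [0.5542 0.1805 0.056 ]
1.2473011927295743
lev 0.8829304628468655
```

```bash
cat >> h.py <<'E'
from scipy.optimize import least_squares
A=np.array([[-11,-20],[28,-212],[-67.6,-190.9],[28,-1]])/1e3
B=np.array([[.5534,.1794],[.5354,-.0033],[.4453,.037],[.598,.1848]])
def fr(p,a): c,s=np.cos(p[2]),np.sin(p[2]); return np.atleast_2d(a)@np.array([[c,s],[-s,c]])+p[:2]
PUN=least_squares(lambda p:(fr(p,A)-B).ravel(),[.55,.2,-.3]).x
def W(x,y): return fr(PUN,[x,y])[0]          # punch (m) -> world xy
def L(xy):                                   # world -> punch
    c,s=np.cos(PUN[2]),np.sin(PUN[2]); return (np.asarray(xy)[:2]-PUN[:2])@np.array([[c,-s],[s,c]])
E
python3 - <<'E'
from h import *
np.set_printoptions(precision=4,suppress=True)
print(PUN,(fr(PUN,A)-B)*1e3)
print('post',L([.528,.082]),'footend',L([.493,-.008]))
for n,u,v,z in [('d1',352,252,.09),('d1f',336,279,.028),('d2',306,264,.09),('d2f',277,267,.028),('cup',448,222,.1),('awltip',349,171,.02),('flask',466,160,.1),('tin',257,220,.045)]:
    p=ray('top',u,v,z); print(n,p,L(p))
E
```

```text
[ 0.5712  0.1985 -0.3151] [[ 1.1825  3.4752]
 [-3.2394 -8.4584]
 [ 2.5062  0.9297]
 [-0.4493  4.0535]]
post [-0.005  -0.1241] footend [-0.0104 -0.2206]
d1 [ 0.3761 -0.0187  0.09  ] [-0.1182 -0.267 ]
d1f [0.2983 0.0258 0.028 ] [-0.206  -0.2488]
d2 [0.3405 0.1148 0.09  ] [-0.1935 -0.1511]
d2f [0.3327 0.2043 0.028 ] [-0.2286 -0.0684]
cup [ 0.4652 -0.2995  0.1   ] [ 0.0535 -0.5064]
awltip [ 0.6339 -0.0143  0.02  ] [ 0.1255 -0.1828]
flask [ 0.6525 -0.3604  0.1   ] [ 0.2504 -0.5062]
tin [0.4731 0.2669 0.045 ] [-0.1145  0.0346]
```

```bash
sed -i 's/\[28,-212\]/[28,-201]/' h.py
cat >> h.py <<'E'
def quats():
    for s in (1,-1):
        y=s*np.array([np.cos(PUN[2]),np.sin(PUN[2]),0]); z=np.array([0,0,-1.]); yield R.from_matrix(np.c_[np.cross(y,z),y,z]).as_quat()
E
python3 - <<'E'
from h import *
import cv2
np.set_printoptions(precision=4,suppress=True)
print(PUN,(fr(PUN,A)-B)*1e3,L([.528,.082]),L([.493,-.008]))
p=np.r_[W(-.005,-.075),.2]
for i,q in enumerate(quats()): 
    s=manip.solve_ik(p,q); print(i,q,s)
qs=list(quats()); sol=[manip.solve_ik(p,q) for q in qs]
k=min((i for i in (0,1) if sol[i] is not None),key=lambda i:abs(sol[i][6]))
effector.close(20); manip.move_pose(p,qs[k]); print(k,manip.current_clock(),manip.current_tool_pos()-p,manip.current_finger_gap(),manip.current_force())
print(viewer.get_calibration('wrist'))
cv2.imwrite("pics/w1.png",viewer.get_image('wrist')[:,:,::-1])
a=viewer.get_image('top')[130:250,225:385,::-1]; cv2.imwrite("pics/t1.png",cv2.resize(a,None,fx=5,fy=5,interpolation=cv2.INTER_CUBIC))
E
```

```text
[ 0.5713  0.1955 -0.3243] [[ 1.0758  0.6659]
 [-1.638  -0.6258]
 [ 1.0649 -0.8869]
 [-0.5027  0.8469]] [-0.0048 -0.1214] [-0.0093 -0.2179]
0 [0.812  0.5837 0.     0.    ] [-0.3468  0.3057  0.0855  1.8059 -0.03    1.0313 -0.5741]
1 [-0.5837  0.812   0.      0.    ] [ 0.0622  0.3346 -0.4154  1.7916  0.1536  1.0472  2.4075]
0 3.775 [-0.0003  0.0018 -0.0001] 0.00041856247624764373 [ 0.5515 -0.397   0.0587]
{'vfov': 68.04495002445712, 'cx': 321.3643160772875, 'cy': 198.66317725257224, 'eye': array([0.5656, 0.2017, 0.3815]), 'attitude': array([ 0.9766, -0.158 , -0.0233,  0.1438])}
```

View pics/w1.png

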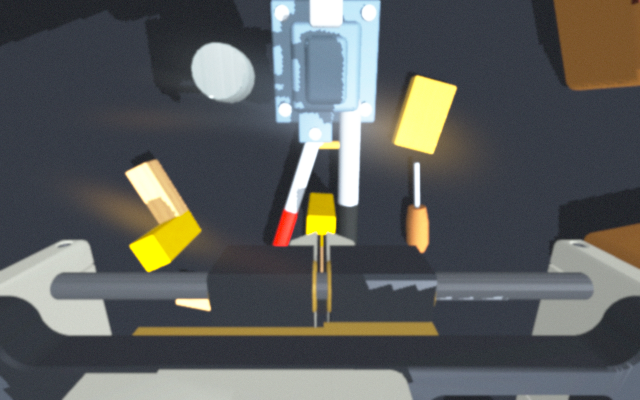

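The wrist view shows the head square to the image, the pivot bolt at (316,134), and the post top's back edge at (310..334,194). The closed fingertips are in line with the post, near column 322. I'll check these and descend.

Run:
```python
from h import *
np.set_printoptions(precision=4,suppress=True)
for u,v,z in [(310,194,.09),(334,194,.09),(316,134,.056),(349,165,.044)]: print(L(ray('wrist',u,v,z)))
q=list(quats())[0]
manip.servo_line(np.r_[W(-.004,-.075),.052],q,vel=.15)
f0=manip.current_force();print(L(manip.current_tool_pos()),manip.current_tool_pos()[2],f0)
manip.servo_line(np.r_[W(-.005,-.105),.052],q,vel=.06)
print(L(manip.current_tool_pos()),manip.current_force()-f0,manip.current_clock())
```

```text
[-0.0185 -0.0792]
[ 0.006  -0.0791]
[-0.0129 -0.0216]
[ 0.0248 -0.0574]
[-0.0033 -0.0745] 0.052854534595607176 [-0.4368 -0.1283 -0.1281]
[-0.005  -0.1055] [0.4982 0.0823 0.1851] 5.6583
```

Run:
```python
from h import *
import cv2
np.set_printoptions(precision=4,suppress=True)
q=list(quats())[0]
for y in (-.135,-.165,-.2):
    manip.servo_line(np.r_[W(-.005+.05*(y+.105),y),.052],q,vel=.06)
    print(L(manip.current_tool_pos()),manip.current_force(),manip.current_clock())
a=viewer.get_image('top')[130:250,225:385,::-1]; b=viewer.get_image('side')[130:250,225:385,::-1]
cv2.imwrite("pics/t2.png",np.vstack([cv2.resize(i,(400*2//2*2-0,300*2))[:, :][::1] if 0 else cv2.resize(i,(400,300),interpolation=cv2.INTER_CUBIC) for i in (a,b)]))
```

```text
[-0.0065 -0.1354] [ 0.1829  0.133  -0.2647] 6.3083
[-0.008  -0.1655] [ 0.2228 -0.2825  0.3341] 6.9583
[-0.0098 -0.2002] [0.0335 0.3158 0.4299] 7.6917
```

View pics/t2.png

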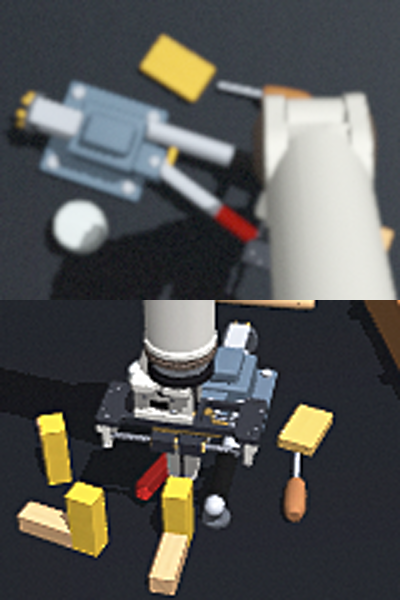

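The chock is standing and follows the fingers, with its post top at side pixel ≈(296,203). The lever and bystanders are undisturbed. I'll push it the rest of the way and back off.

Run:
```python
from h import *
import cv2
np.set_printoptions(precision=4,suppress=True)
print('before',L(ray('side',296.2,202.8,.09)))
q=list(quats())[0]
manip.servo_line(np.r_[W(-.011,-.229),.052],q,vel=.06)
print(L(manip.current_tool_pos()),manip.current_force())
manip.servo_line(np.r_[W(-.011,-.2),.054],q,vel=.1)
manip.servo_line(np.r_[W(-.011,-.16),.13],q,vel=.2)
manip.servo_line(np.r_[W(-.105,-.15),.13],q,vel=.2)
print(L(manip.current_tool_pos()),manip.current_clock())
a=viewer.get_image('top')[160:260,255:375,::-1]; b=viewer.get_image('side')[150:250,230:350,::-1]
cv2.imwrite("pics/t3.png",np.vstack([cv2.resize(i,(360,300),interpolation=cv2.INTER_CUBIC) for i in (a,b)]))
```

```text
before [-0.0093 -0.2248]
[-0.011  -0.2294] [-0.3081  0.1771  0.0962]
[-0.1041 -0.1505] 10.075
```

View pics/t3.png

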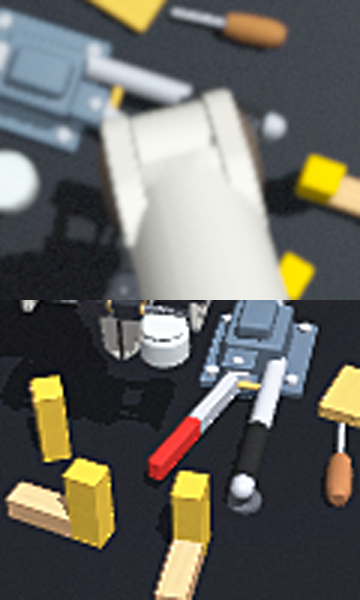

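The chock is still standing, with its post top at top pixel ≈(361.7,218.3) and side ≈(294,211), outside the gap. The lever is untouched. Next I verify its position and press the lever.

Run:
```python
from h import *
np.set_printoptions(precision=4,suppress=True)
c1=L(ray('top',361.3,218,.09)); c2=L(ray('side',293.7,210.4,.09)); print(c1,c2)
assert max(c1[1],c2[1])<-.235
q=list(quats())[0]; n=np.array([np.cos(PUN[2]),np.sin(PUN[2])])
manip.servo_line(np.r_[W(-.105,-.156),.033],q,vel=.12)
f0=manip.current_force(); print(f0,manip.current_tool_pos(),manip.current_clock())
x=-.105
for x in [-.09,-.08,-.07,-.06,-.054,-.05,-.047]+list(np.arange(-.0455,-.030,.0015)):
    manip.servo_line(np.r_[W(x,-.158),.033],q,vel=.04); manip.sleep(.1)
    f=manip.current_force()-f0; F=-f[:2]@n
    print(round(x,4),L(manip.current_tool_pos()),f,round(F,2))
    if F>12: break
print(manip.current_clock())
```

```text
[-0.0131 -0.2596] [-0.0094 -0.2581]
[ 0.3344 -0.467  -0.7063] [0.4226 0.0812 0.0334] 11.1333
-0.09 [-0.0903 -0.1581] [-0.8026  0.0775  1.8471] 0.79
-0.08 [-0.0801 -0.1581] [0.5029 0.6988 0.7314] -0.25
-0.07 [-0.0701 -0.1581] [-0.7448  0.5204  1.727 ] 0.87
-0.06 [-0.0601 -0.1581] [0.2668 0.7732 0.7566] -0.01
-0.054 [-0.054 -0.158] [-0.2756 -0.1696 -0.1671] 0.21
-0.05 [-0.05  -0.158] [-1.0703 -0.6881  1.1359] 0.8
-0.047 [-0.047 -0.158] [-0.2875  0.4382  0.0322] 0.41
-0.0455 [-0.0455 -0.158 ] [-0.0818  1.359   0.4936] 0.51
-0.044 [-0.044 -0.158] [-0.3611  0.1906  1.1493] 0.4
-0.0425 [-0.0425 -0.158 ] [-0.5463  1.1012  0.8118] 0.87
-0.041 [-0.041 -0.158] [-0.0647  0.2574  0.1932] 0.14
-0.0395 [-0.0395 -0.158 ] [0.6697 1.6201 0.095 ] -0.12
-0.038 [-0.038 -0.158] [0.9294 0.5323 1.5214] -0.71
-0.0365 [-0.0365 -0.158 ] [-0.4866  0.3966  1.0314] 0.59
-0.035 [-0.035 -0.158] [-1.1084 -0.0117 -0.0819] 1.05
-0.0335 [-0.0335 -0.158 ] [0.0504 0.5173 0.7291] 0.12
-0.032 [-0.032 -0.158] [-1.4606  0.3924  2.283 ] 1.51
-0.0305 [-0.0305 -0.158 ] [-1.1087  1.0707 -0.3679] 1.39
18.2083
```

The force stays far below the expected spring force, so I'll look before continuing.

Run:
```python
from h import *
import cv2
b=viewer.get_image('side')[145:225,260:350,::-1]; a=viewer.get_image('wrist')[100:300,220:420,::-1]
cv2.imwrite("pics/t4.png",np.hstack([cv2.resize(b,(450,400),interpolation=cv2.INTER_CUBIC),cv2.resize(a,(350,400))]))
```

```text
(no output)
```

View pics/t4.png

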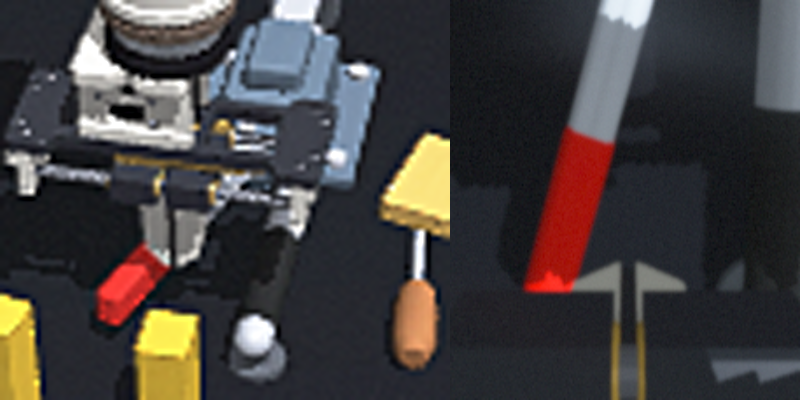

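Run:
```python
from h import *
np.set_printoptions(precision=4,suppress=True)
t=manip.current_tool_pos(); print(t,L(t),proj('side',t),proj('wrist',t))
w=lambda X,Y,z:L(ray('wrist',220+(X-450)/1.75,100+Y/2,z))
print('junction',w(570,128,.044),w(614,143,.044),'low',w(526,288,.044),w(575,290,.044),'up',w(628,10,.044),'bar',w(758,105,.032))
s=lambda X,Y,z:L(ray('side',260+X/5,145+Y/5,z))
print('fingertip',s(175,265,.033),'leverend',s(100,292,.044),s(133,290,.044))
print('pred end q0',L(W(-.0676,-.191)),manip.current_finger_gap(),manip.current_gripper_force())
```

```text
[0.492  0.0555 0.033 ] [-0.0305 -0.158 ] [294.7069 201.0067] [323.2395 231.5686]
junction [-0.0508 -0.1109] [-0.0363 -0.1153] low [-0.0683 -0.1618] [-0.0507 -0.1625] up [-0.0316 -0.0782] bar [ 0.0141 -0.1059]
fingertip [-0.0327 -0.1439] leverend [-0.0703 -0.1892] [-0.0505 -0.1834]
pred end q0 [-0.0676 -0.191 ] 0.0005262137449295676 0.0
```

Run:
```python
from h import *
import cv2
b=cv2.resize(viewer.get_image('side')[175:225,270:320,::-1],None,fx=11,fy=11,interpolation=cv2.INTER_CUBIC)
t=manip.current_tool_pos()
for z,c in((.033,(0,255,0)),(.046,(255,0,255))):
    for dy in (-.0095,.0095):
        p=proj('side',np.r_[W(*(L(t)+[0,dy])),z]); p=(p-[270,175]+.5)*11; cv2.circle(b,tuple(int(i) for i in p),4,c,1); print(z,dy,p)
cv2.imwrite("pics/t5.png",b); print(manip.current_force())
```

```text
0.033 -0.0095 [269.79557532 313.42822667]
0.033 0.0095 [284.25763208 269.768356  ]
0.046 -0.0095 [268.51843877 280.25311066]
0.046 0.0095 [283.08309446 236.64717515]
[-0.5529982  -0.48039422 -0.60687895]
```

View pics/t5.png

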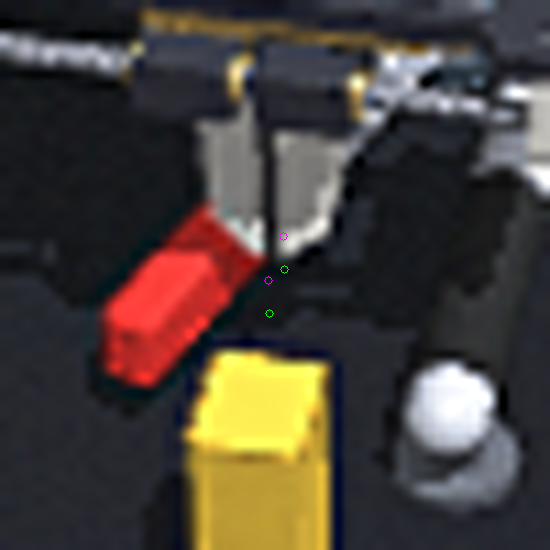

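The fingertips show at about (262,255) in the crop, overlapping the top of the red grip. That is roughly where z≈0.046 projects, so they appear to have passed over the lever. It is still unpressed. I'll redo the press lower, with a slight lean so the body clears the other post, and check for contact on the way down.

Run:
```python
from h import *
np.set_printoptions(precision=4,suppress=True)
print('d2',L(ray('side',244.9,178.9,.09)))
q=list(quats())[0]; n3=np.array([np.cos(PUN[2]),np.sin(PUN[2]),0]); yv=np.array([-n3[1],n3[0],0])
ql=(R.from_rotvec(yv*np.radians(10))*R.from_quat(q)).as_quat()   # body leans to +x (punch)
print('tool z',R.from_quat(ql).apply([0,0,1])@n3)   # must be <0
manip.servo_line(np.r_[W(-.0305,-.158),.12],q,vel=.2)
manip.servo_line(np.r_[W(-.10,-.165),.12],ql,vel=.15)
manip.servo_line(np.r_[W(-.10,-.165),.045],ql,vel=.15); manip.sleep(.2)
def F(): 
    o=[]
    for _ in range(4): o.append(manip.current_force()); manip.sleep(.02)
    return np.mean(o,0)
f0=F(); print(f0)
for z in np.arange(.037,.0119,-.0025):
    manip.servo_line(np.r_[W(-.10,-.165),z],ql,vel=.05); f=F()-f0; print(round(z,4),manip.current_tool_pos()[2],f)
    if abs(f[2])>3 or np.hypot(*f[:2])>3: break
print(manip.current_clock())
```

```text
d2 [-0.1928 -0.1474]
tool z -0.17364817766693036
[ 0.1828 -0.2997 -0.058 ]
0.037 0.03679851913383766 [ 0.2364  0.3865 -0.1967]
0.0345 0.03445591943990634 [-0.3848 -0.2286  0.1099]
0.032 0.03193761728759083 [-0.3387 -0.0666 -0.0029]
0.0295 0.02942478085943919 [-0.2821  0.5264 -0.1638]
0.027 0.026935492248955153 [-0.1007  0.3402 -0.1293]
0.0245 0.0244259839845459 [ 0.2139  0.3699 -0.1273]
0.022 0.02192900229873805 [-0.3468  0.255   0.0339]
0.0195 0.019432260099815794 [-0.1924  0.2916  0.5098]
0.017 0.016927994584722203 [-0.1717  0.4465 -0.2046]
0.0145 0.014429715633068697 [-0.4963  0.7784 -0.0242]
0.012 0.011940011803841487 [ 0.113   0.4109 -0.1415]
24.0167
```

Run:
```python
from h import *
np.set_printoptions(precision=4,suppress=True)
q=manip.current_tcp_rot(); n=np.array([np.cos(PUN[2]),np.sin(PUN[2])])
def F(): 
    o=[]
    for _ in range(3): o.append(manip.current_force()); manip.sleep(.02)
    return np.mean(o,0)
f0=F(); 
for x in [-.085,-.07,-.06,-.05,-.042]+list(np.arange(-.038,-.010,.002)):
    manip.servo_line(np.r_[W(x,-.165),.015],q,vel=.06)
    f=F()-f0; P=-f[:2]@n
    print(round(x,4),L(manip.current_tool_pos()),f,round(P,2),round(manip.current_clock(),2))
    if P>9.5 or abs(f[2])>12: break
    if x==-.06 and P<1: print('no contact yet')
```

```text
-0.085 [-0.0849 -0.1646] [-1.8054  0.9563  3.2712] 2.02 24.52
-0.07 [-0.0714 -0.1668] [-5.1013 -2.0478  6.2752] 4.18 24.98
-0.06 [-0.0621 -0.1677] [-6.6236 -3.1155  7.8861] 5.29 25.34
-0.05 [-0.0526 -0.1681] [-8.3498 -3.6619  8.1649] 6.75 25.71
-0.042 [-0.045  -0.1686] [-8.9761 -4.3478  9.079 ] 7.12 26.04
-0.038 [-0.0412 -0.1688] [-9.698  -4.9258  9.2082] 7.62 26.34
-0.036 [-0.0394 -0.1688] [-10.262  -4.793   9.776] 8.2 26.64
-0.034 [-0.0375 -0.1689] [-9.729  -5.0848  9.726 ] 7.6 26.94
-0.032 [-0.037 -0.169] [-12.9254  -3.8351  12.4175] 11.03 27.24
```

Contact is good, and at x≈-0.037 the force rises sharply, which is the stop. I'll add a few N and check with the last picture.

Run:
```python
from h import *
import cv2
q=manip.current_tcp_rot(); n=np.array([np.cos(PUN[2]),np.sin(PUN[2])])
manip.servo_line(np.r_[W(-.0305,-.165),.015],q,vel=.04); manip.sleep(.4)
f=manip.current_force(); print(L(manip.current_tool_pos()),f,-f[:2]@n,manip.current_clock())
b=viewer.get_image('side')[145:245,240:350,::-1]; a=viewer.get_image('wrist')[60:300,200:440,::-1]
cv2.imwrite("pics/t6.png",np.hstack([cv2.resize(b,(440,400),interpolation=cv2.INTER_CUBIC),cv2.resize(a,(350,400))]))
```

```text
[-0.03710758 -0.16917163] [-15.54813723  -3.97177011  14.70801306] 13.471800961614028 27.8917
```

View pics/t6.png

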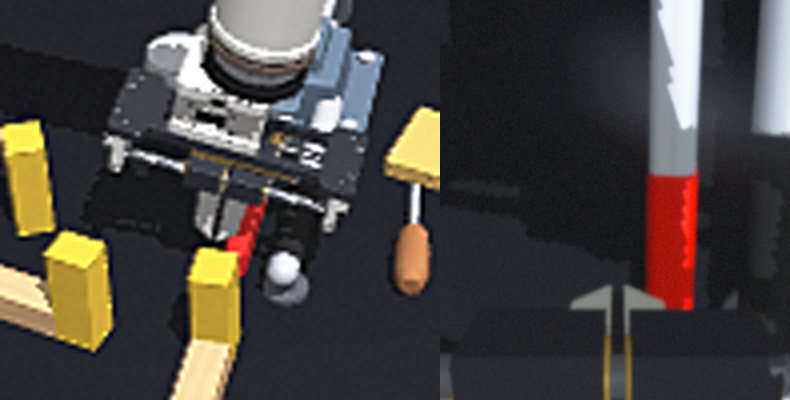

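The lever (red, wrist crop columns 648–697) now lies parallel to the bar with fingers on its outer side. The gap is clear, the chock stands outside, and the press is about 13 N and no longer advancing. I'm handing in.

```bash
python3 -c "
from bench import manip
print(manip.hand_in())"
```

```text
the job is handed in; nothing more can be done
None
```

The chock is out past the ends of the lever and bar and still standing. The lever is held against its stop at about 13 N, and I handed the job in at about 28 s; my first press passed over the lever, so I redid it lower.

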